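# Load the purple-capped tube in the teal holder

## Task

Take the sample tube with the purple cap out of the grey rack and put it, foot down and cap up, in the teal holder: lower its foot inside the holder before letting go. Leave it standing there, and leave the red- and green-capped tubes standing in the rack.

Things in the scene. Friction and masses are not known exactly. Their poses are not given: they have to be found in the camera images.
- tube_purple: Closed sample tube, 116 mm tall, about 25 g: pale body 16 mm in diameter, white label, tapered foot; rigid purple cap, 19 mm in diameter, on the top 24 mm. Origin: centre of its foot; z along the tube to the cap. Stands loosely in one of 3 wells (floor 8 mm above the table) of a fixed grey rack, so its cap top is at 124 mm. Which well varies. Fingers have free room across the row of wells.
- holder_teal: Fixed upright teal cup, open on top, 85 mm tall, inner diameter 36, outer 44 mm, on a white round foot 72 mm wide, 10 mm high. Its inner floor is 10 mm above the table; a released tube leans up to 15 degrees, cap above the rim. Origin: centre of its underside, on the table; z up the axis. Not the like-shaped orange one, at least 120 mm away. A 75 mm tall amber jar stands nearby.
- tube_red: Sample tube like the purple one, same size, with a red cap; a bystander, stays where it is. Origin: centre of its foot, z up to the cap. All three tubes stand in one straight row, 70 mm apart, along the fixed grey rack (50 mm wide, 190 mm long, 55 mm high, at varying yaw).
- tube_green: Sample tube like the purple one, same size, with a green cap; a bystander, stays where it is. Origin: centre of its foot, z up to the cap. All three tubes stand in one straight row, 70 mm apart, along the fixed grey rack (50 mm wide, 190 mm long, 55 mm high, at varying yaw).
Things that resemble listed ones, but are neither listed nor needed, are in the scene too. Leave any blue look-alike of the holder_teal alone.

How it is judged:
By the outcome, as a careful person would: the job done as asked, in the order asked, and still so for the second after the job is handed in, with the robot touching nothing.
It also fails if it takes over 37 s, if anything falls off the work surface, if the arm or the gripper's body presses on something with over 40 N, if the wrist force passes 120 N, or if a joint passes its speed limit or range.

## Robot

A 6-joint arm with a two-finger parallel gripper is mounted at the origin on the work surface. World frame = base frame: x ahead of the robot, y to its left, z up, the work surface at z = 0. Lengths are in m, angles in rad, forces in N, time in s.
With the tool pointing down it reaches from about 0.35 to 0.875 m from the base axis. Payload 4.2 kg.
Tool frame: the origin (TCP) lies at the very end of the fingers, on their centre line; the grasp point (between the pads) lies r.grip_point_offset behind it (r.grip_point_offset is the distance from the TCP to the grasp point, in m); x points along the fingers, y is the direction in which the jaws open and shut, and the axes are right-handed (so a half turn about x gives the same grasp; the last joint's range is limited). The gripper opens to 87 mm and grips with 3 to 60 N. Pads are 19 mm wide; open, the fingers measure 117 mm over their backs; the gripper's body (75 mm by 190 mm) begins 51 mm behind the grasp point.
Start: joints at [1.383, 0.385, 0.008, 0, -1.194, -0.259], TCP at [0.27, 0.564, 0.223] pointing down, gripper open.
Joint ranges: [-3.14, 3.14], [-1.21, 2.06], [-1.07, 1.41], [-3.16, 2.05], [-2.99, -0.16], [-3.1, 3.1]. Speed limits (rad/s): [2.79, 2.79, 3.14, 3.14, 3.14, 3.14].

## Interface

Orientations are given as [roll, pitch, yaw] about the fixed x, y, z axes, in that order (R = Rz(yaw) Ry(pitch) Rx(roll)).
In Python, from bench import r gives the robot as it stands. The module is installed in compiled form; this text tells all that it offers.
- The arm moves only by the shell command python3 -m creep 'ROWS' [OPENING] [FORCE]. ROWS is text: rows parted by semicolons, each of 6 numbers parted by spaces: the shift along the tool's x, y, z in mm, then the turn, a rotation vector about the tool's x, y, z in rad. In form: x y z rx ry rz; .... A call has exactly 10 rows; each row shifts and turns the pose as measured when the row begins, along the tool's axes as they then stand; what a row does not reach is not made up. A row lasts 1/12 s, in which the tool goes at most 41.7 mm and 7.16 degrees, less where a joint would pass 70% of its speed; a pose out of reach is approached as far as the arm can. A call with a gripper value outside its range is refused whole. OPENING is the opening, from 0 (shut) to 1 (fully open), set as the call begins (- or left out, the last holds). The fingers move at their own pace and stop on an object; FORCE is the grip in N (left out, the last holds). Time passes only in rows, so rows that do not move let the fingers close, or fill a call up. It gives the time, the measured TCP pose, the force and the opening at its end, in the units of the state.
- r.get_obs(): the state, without advancing time (a new reading comes with each control period).
- r.capture(name): name is "scene" or "top"; returns a dict with "color" (480x640x3 uint8, red, green, blue), "mtx" (3x3 intrinsics, pixels), "camera_from_world" (4x4, takes a point from world to camera coordinates). Camera axes: x right, y up, looking along -z (the intrinsics and any distortion apply to the point x, -y, -z); pixel columns grow to the right and rows downward; lengths in m; the calibration is good to about 2 mm. A picture is of the moment at which its call begins. There is no depth.
- r.sign_off(): hands the job in, once; it reports no verdict.
Trained networks look in a picture, given as the dict that the camera call returned (one of the last four; its "shot" number tells which), for a name from the list of things; names that differ only in an ending like _2 or _b are one class to them, and where a whole thing is asked for, a point or a joint stands for the part that bears it (a point fixed in the world has none). Each returns a list of dicts, best first, with "score" (0 to 1); they miss things now and then, are a little off and sometimes report something else, mostly with a low value. They report only what shows in the picture. A call takes as long as a camera call. They do not tell look-alikes from the thing itself.
- r.recognise(picture, thing): "centre" ([column, row] in pixels, amid what is visible of it).
The state is a dict: "t": time; "joints": joint angles; "qd": joint speeds; "effort": joint torques, N m; "eef_pos": TCP position; "tcp_rot": TCP orientation; "wrist_force": force on the tool from outside, world axes, zero at the start; "ft_torque": the same for the moment, N m; "grip_width": finger opening in m.
Only numpy, scipy, OpenCV 4.12 (cv2) and the standard library are available. Lean on these libraries where they do the work, as an engineer would, in place of code of your own. Each camera call takes 0.05 s, during which the arm holds its last target. There are 200 camera calls.

## Working session

There is one attempt and no reset: what is moved stays moved. The work goes in short steps, Python scripts to look and compute and a shell command to move; the robot and the scene stay as the last step left them, time stands still between calls to the robot, and variables do not carry over. Pictures are saved under pics/ and viewed, about 8 in all and at most 12, crops included, and the job is handed in when it is done.

```bash
mkdir -p pics; python3 - <<'E'
from bench import r
import cv2,numpy as np
o=r.get_obs();print({k:np.round(v,3).tolist() for k,v in o.items()}, r.grip_point_offset)
for n in("top","scene"):
    p=r.capture(n);cv2.imwrite(f"pics/{n}1.png",p["color"][:,:,::-1]);print(n,p["mtx"].tolist(),np.round(p["camera_from_world"],4).tolist(),[k for k in p])
    for t in("tube_purple","tube_red","tube_green","holder_teal"):
        print(t,[(np.round(d["centre"],1).tolist(),round(d["score"],2)) for d in r.recognise(p,t)])
E
```

```text
{'t': 0.0, 'joints': [1.383, 0.386, 0.007, -0.0, -1.194, -0.259], 'qd': [0.002, 0.001, -0.001, 0.0, -0.001, -0.001], 'effort': [0.0, -39.066, 18.74, 4.22, 0.011, -0.0], 'eef_pos': [0.27, 0.563, 0.221], 'tcp_rot': [1.612, 1.569, -1.977], 'wrist_force': [-0.867, -0.053, 0.882], 'ft_torque': [0.03, -0.033, -0.003], 'grip_width': 0.087} 0.0187
top [[505.0875224845504, 0.0, 317.0557374161441], [0.0, 505.0875224845504, 248.63080492683963], [0.0, 0.0, 1.0]] [[-0.0187, -0.9998, 0.0044, 0.0098], [0.9883, -0.0178, 0.1516, -0.5058], [-0.1515, 0.0072, 0.9884, -0.8408], [0.0, 0.0, 0.0, 1.0]] ['color', 'mtx', 'camera_from_world', 'shot']
tube_purple [([463.6, 260.3], 0.71)]
tube_red [([422.2, 251.1], 0.66)]
tube_green [([503.8, 270.3], 0.83)]
holder_teal [([270.6, 306.9], 0.95), ([285.5, 242.3], 0.64), ([461.7, 259.1], 0.2)]
scene [[551.1834387906105, 0.0, 320.9938333558759], [0.0, 551.1834387906105, 249.7163001441477], [0.0, 0.0, 1.0]] [[0.1695, 0.9853, -0.0216, -0.0687], [-0.5516, 0.1131, 0.8264, 0.2521], [0.8167, -0.1281, 0.5627, -1.2709], [0.0, 0.0, 0.0, 1.0]] ['color', 'mtx', 'camera_from_world', 'shot']
tube_purple [([166.9, 224.7], 0.66)]
tube_red [([216.7, 222.4], 0.57)]
tube_green [([120.3, 227.0], 0.66)]
holder_teal [([373.7, 256.7], 0.87), ([366.0, 202.3], 0.63)]
```

View pics/top1.png

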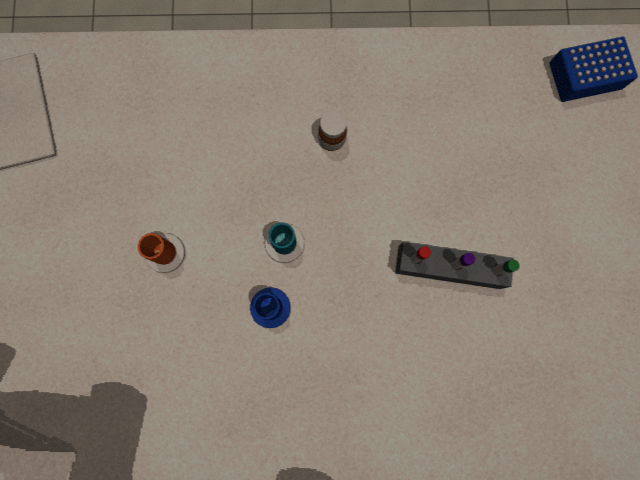

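View pics/scene1.png

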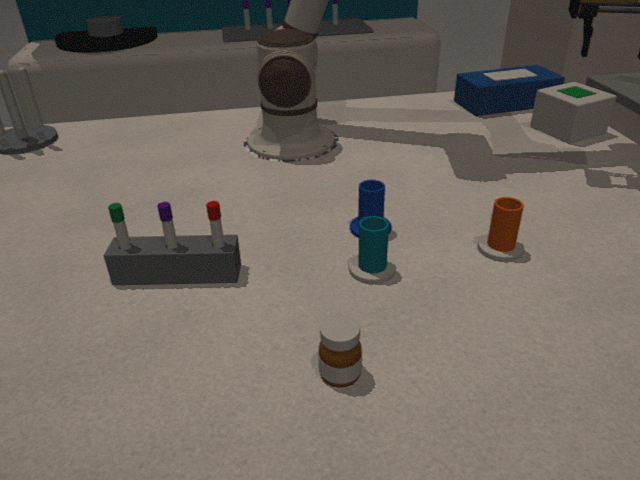

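The top view shows the caps in the rack at red (424,253), purple (467,259) and green (512,266). The teal cup's rim is at (282,237), with the blue look-alike at (270,307). In the scene view purple is at (165,212) and teal at (373,245). Next I'll segment by colour and triangulate.

```bash
cat > h.py <<'E'
import cv2,numpy as np
from bench import r
def seg(p,lo,hi,box):
    h=cv2.cvtColor(p["color"],cv2.COLOR_RGB2HSV);m=cv2.inRange(h,lo,hi)
    k=np.zeros_like(m);x0,y0,x1,y1=box;k[y0:y1,x0:x1]=m[y0:y1,x0:x1]
    n,_,s,c=cv2.connectedComponentsWithStats(k)
    i=1+np.argmax(s[1:,4]);return c[i],s[i]
def P(p):
    T=p["camera_from_world"];return p["mtx"]@np.diag([1,-1,-1])@T[:3]
def ray_z(p,uv,z):
    M=P(p);A=M[:,:2];b=M[:,2]*z+M[:,3];u=np.array([uv[0],uv[1],1])
    s=np.linalg.solve(np.c_[A,-u],-b);return s[:2]
def tri(p,a,q,b):
    X=cv2.triangulatePoints(P(p),P(q),np.float64(a).reshape(2,1),np.float64(b).reshape(2,1))[:,0];return X[:3]/X[3]
C={"red":((0,120,80),(6,255,255)),"purple":((125,90,40),(150,255,255)),"green":((55,120,40),(75,255,255)),"teal":((82,100,30),(98,255,255))}
E
python3 - <<'E'
from h import *
t=r.capture("top");s=r.capture("scene")
for n,bt,bs in(("red",(390,230,530,290),(90,190,240,260)),("purple",(390,230,530,290),(90,190,240,260)),("green",(390,230,530,290),(90,190,240,260)),("teal",(250,200,320,280),(340,200,410,290))):
    a,sa=seg(t,*C[n],bt);b,sb=seg(s,*C[n],bs)
    print(n,a.round(1),sa,b.round(1),sb,"tri",tri(t,a,s,b).round(4),"top z.114",ray_z(t,a,.114).round(4),"scene z.112",ray_z(s,b,.112).round(4))
# foot of teal: white disc; rim
print("foot",ray_z(t,(284.5,243),.010),"rim",ray_z(t,(282.5,236.5),.085))
c=np.linalg.inv(t["camera_from_world"])[:3,3];print("topcam",c)
cv2.imwrite("pics/c1.png",np.hstack([cv2.resize(t["color"][195:285,240:330,::-1],(400,400),interpolation=cv2.INTER_NEAREST),cv2.resize(s["color"][200:290,330:420,::-1],(400,400),interpolation=cv2.INTER_NEAREST)]))
E
```

```text
red [424.7 251.8] [419 246  12  12 104] [212.7 203.6] [207 201  12   7  51] tri [ 0.4851 -0.1679  0.1213] top z.114 [ 0.4862 -0.1698] scene z.112 [ 0.4682 -0.1688]
purple [468.7 258.3] [463 253  12  13 113] [164.5 211.2] [158 202  14  20 207] tri [ 0.4747 -0.2385  0.1114] top z.114 [ 0.4744 -0.2393] scene z.112 [ 0.4764 -0.237 ]
green [512.8 265.1] [508 260  11  12  96] [115.8 212.2] [109 203  15  20 186] tri [ 0.4626 -0.3078  0.1114] top z.114 [ 0.4624 -0.3085] scene z.112 [ 0.4647 -0.3059]
teal [282.1 237.8] [269 223  27  31 571] [372.8 243.4] [ 359  216   30   57 1507] tri [0.5242 0.0598 0.0482] top z.114 [0.5128 0.0565] scene z.112 [0.6169 0.0336]
foot [0.52159002 0.05878355] rim [0.52009952 0.05765744]
topcam [0.37266053 0.00689521 0.90773025]
```

View pics/c1.png

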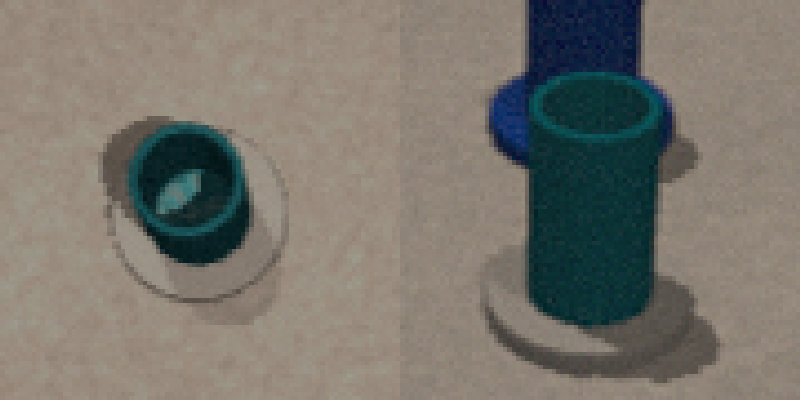

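Purple lies at the midpoint of red and green (140.7 mm apart, as expected), at about (0.474,-0.239). The row's yaw is 80.3°. The teal axis is at about (0.5215,0.0585), with its rim at crop (187,180) and its foot disc at (198,213). Next I'll write a helper that gives offsets in tool axes.

```bash
cat > d.py <<'E'
import sys,numpy as np
from scipy.spatial.transform import Rotation as S
from bench import r
# args: x y z jawdeg -> delta in tool axes (mm, rotvec)
x,y,z,j=map(float,sys.argv[1:5]);o=r.get_obs();R=S.from_euler("xyz",o["tcp_rot"])
best=None
for k in(0,180):
    a=np.radians(j+k);X=np.array([0,0,-1.]);Y=np.array([np.cos(a),np.sin(a),0]);G=S.from_matrix(np.c_[X,Y,np.cross(X,Y)])
    v=(R.inv()*G).as_rotvec();print(k,"turn",v.round(3))
print("shift mm",(R.inv().apply(np.array([x,y,z])-o["eef_pos"])*1000).round(1))
print("tool y,z in world",R.as_matrix()[:,1].round(3),R.as_matrix()[:,2].round(3),"pos",np.round(o["eef_pos"],4),"j",np.round(o["joints"],2),"t",round(o["t"],2),"w",round(o["grip_width"],4),"F",np.round(o["wrist_force"],1))
E
python3 d.py .5 .15 .22 -9.7;python3 d.py .4743 -.2391 .17 -9.7
```

```text
0 turn [-1.848  0.     0.   ]
180 turn [ 1.293  0.    -0.   ]
shift mm [   2.5  273.6 -386.1]
tool y,z in world [-0.432 -0.902 -0.   ] [-0.902  0.432  0.   ] pos [0.27   0.5636 0.2226] j [ 1.38  0.38  0.01 -0.   -1.19 -0.26] t 0.6 w 0.0871 F [ 0.4  0.3 -0.3]
0 turn [-1.848  0.     0.   ]
180 turn [ 1.293  0.    -0.   ]
shift mm [  52.5  635.6 -531.1]
tool y,z in world [-0.432 -0.902 -0.   ] [-0.902  0.432  0.   ] pos [0.27   0.5636 0.2226] j [ 1.38  0.38  0.01 -0.   -1.19 -0.26] t 0.6 w 0.0871 F [ 0.4  0.3 -0.3]
```

```bash
python3 -m creep '0 22 -31 0 0 0; 0 22 -31 0 0 0; 0 22 -31 0 0 0; 0 22 -31 0 0 0; 0 22 -31 0 0 0; 0 22 -31 0 0 0; 0 22 -31 0 0 0; 0 22 -31 0 0 0; 0 22 -31 0 0 0; 0 22 -31 0 0 0' 1; python3 d.py .4743 -.2391 .17 -9.7
```

```text
t: 1.43
eef_pos: [0.4595, 0.2251, 0.2222]
tcp_rot: [-1.808, 1.565, 0.902]
wrist_force: [0.1, 0.9, 0.6]
grip_width: 0.087
0 turn [-1.834 -0.006  0.003]
180 turn [1.308 0.002 0.005]
shift mm [  50.3  415.6 -207.8]
tool y,z in world [-0.419 -0.908 -0.005] [-0.908  0.419 -0.001] pos [0.4595 0.2251 0.2222] j [ 0.77  0.19 -0.27 -0.   -1.11  0.37] t 1.43 w 0.087 F [0.1 0.9 0.6]
```

```bash
python3 -m creep '0 35 -17 0 0 0; 0 35 -17 0 0 0; 0 35 -17 0 0 0; 0 35 -17 0 0 0; 0 35 -17 0 0 0; 0 35 -17 0 0 0; 0 35 -17 0 0 0; 0 35 -17 0 0 0; 0 35 -17 0 0 0; 0 35 -17 0 0 0'; python3 -m creep '0 0 0 0.12 0 0; 0 0 0 0.12 0 0; 0 0 0 0.12 0 0; 0 0 0 0.12 0 0; 0 0 0 0.12 0 0; 0 0 0 0.12 0 0; 0 0 0 0.12 0 0; 0 0 0 0.12 0 0; 0 0 0 0.12 0 0; 0 0 0 0.12 0 0'; python3 d.py .4743 -.2391 .17 -9.7
```

```text
t: 2.27
eef_pos: [0.4684, -0.1819, 0.2237]
tcp_rot: [-2.305, 1.556, 0.407]
wrist_force: [0.2, 0.5, -0.3]
grip_width: 0.0867
t: 3.1
eef_pos: [0.4668, -0.1928, 0.2246]
tcp_rot: [-1.207, 1.554, 0.254]
wrist_force: [-0.4, 0.3, 0.5]
grip_width: 0.0871
0 turn [-3.082 -0.024  0.01 ]
180 turn [0.059 0.006 0.015]
shift mm [ 54.5 -11.7 -45.5]
tool y,z in world [-0.994  0.11  -0.016] [0.11  0.994 0.006] pos [ 0.4668 -0.1928  0.2246] j [-0.07  0.17 -0.28 -0.01 -1.1  -0.03] t 3.1 w 0.0871 F [-0.4  0.3  0.5]
```

```bash
python3 -m creep '0 -3 -11 0.015 0 0.004; 0 -3 -11 0.015 0 0.004; 0 -3 -11 0.015 0 0.004; 0 -3 -12 0.014 0 0.003; 0 0 0 0 0 0; 0 0 0 0 0 0; 0 0 0 0 0 0; 0 0 0 0 0 0; 0 0 0 0 0 0; 0 0 0 0 0 0'; python3 d.py .4743 -.2391 .0935 -9.7
python3 - <<'E'
from h import *
t=r.capture("top");s=r.capture("scene")
cv2.imwrite("pics/c2.png",np.hstack([cv2.resize(t["color"][170:320,370:570,::-1],(400,300)),cv2.resize(s["color"][90:300,40:320,::-1],(400,300))]))
E
```

```text
t: 3.93
eef_pos: [0.4732, -0.2451, 0.2244]
tcp_rot: [0.154, 1.564, 1.555]
wrist_force: [-0.2, 0.4, -0.8]
grip_width: 0.0872
0 turn [ 3.141e+00 -2.000e-03 -1.000e-02]
180 turn [-0.     0.006 -0.001]
shift mm [130.9  -0.2   5.3]
tool y,z in world [-0.986  0.169  0.001] [0.169 0.986 0.006] pos [ 0.4732 -0.2451  0.2244] j [-0.18  0.23 -0.21 -0.01 -1.13  0.01] t 3.93 w 0.0872 F [-0.2  0.4 -0.8]
```

View pics/c2.png

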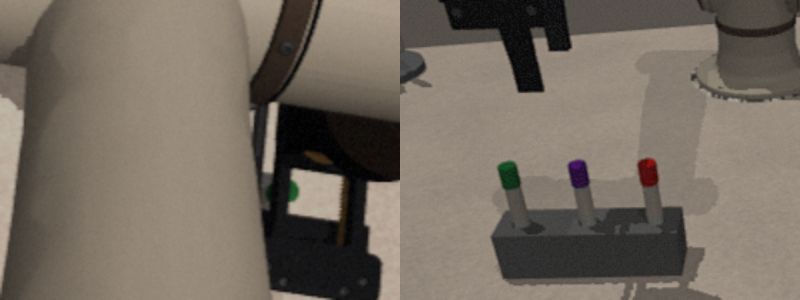

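```bash
python3 - <<'E'
from h import *
s=r.capture("scene");M=P(s)
for q in([.473+.044,-.245-.0075,.224],[.473-.044,-.245+.0075,.224],[.4743,-.2391,.124]):
    u=M@[*q,1];print((u[:2]/u[2]).round(1))
E
```

```text
[133.6 151.1]
[151.6 124.4]
[161.6 203.3]
```

```bash
python3 -m creep '0 0 3 0 0.006 0; 0 0 3 0 0 0; 15 0 0 0 0 0; 15 0 0 0 0 0; 15 0 0 0 0 0; 15 0 0 0 0 0; 15 0 0 0 0 0; 0 0 0 0 0 0; 0 0 0 0 0 0; 0 0 0 0 0 0'; python3 d.py .4747 -.2385 .0935 -9.7
```

```text
t: 4.92
eef_pos: [0.4766, -0.236, 0.1497]
tcp_rot: [-1.855, 1.565, -0.449]
wrist_force: [-0.1, -0.2, 0.3]
grip_width: 0.0871
0 turn [-3.137e+00 -8.000e-03 -2.000e-03]
180 turn [ 0.005 -0.002  0.005]
shift mm [56.2  1.8 -2.7]
tool y,z in world [-0.986  0.164 -0.005] [ 0.164  0.986 -0.002] pos [ 0.4766 -0.236   0.1497] j [-0.15  0.29 -0.33  0.   -0.94 -0.01] t 4.92 w 0.0871 F [-0.1 -0.2  0.3]
```

```bash
python3 -m creep '0 2 -2.5 0 0 0; 11 0 0 0 0 0; 11 0 0 0 0 0; 11 0 0 0 0 0; 11 0 0 0 0 0; 11 0 0 0 0 0; 0 0 0 0 0 0; 0 0 0 0 0 0; 0 0 0 0 0 0; 0 0 0 0 0 0'; python3 d.py .4747 -.2385 .0935 -9.7
python3 - <<'E'
from h import *
s=r.capture("scene")
cv2.imwrite("pics/c3.png",cv2.resize(s["color"][130:290,80:280,::-1],(600,480)))
E
```

```text
t: 5.75
eef_pos: [0.4813, -0.2411, 0.1044]
tcp_rot: [-1.724, 1.543, -0.316]
wrist_force: [-0.9, 0.0, 0.9]
grip_width: 0.0867
0 turn [-3.135 -0.043 -0.006]
180 turn [ 0.007 -0.004  0.027]
shift mm [10.7  7.2  1.5]
tool y,z in world [-0.986  0.162 -0.027] [ 0.162  0.987 -0.004] pos [ 0.4813 -0.2411  0.1044] j [-0.16  0.35 -0.39  0.01 -0.81 -0.01] t 5.75 w 0.0867 F [-0.9  0.   0.9]
```

View pics/c3.png

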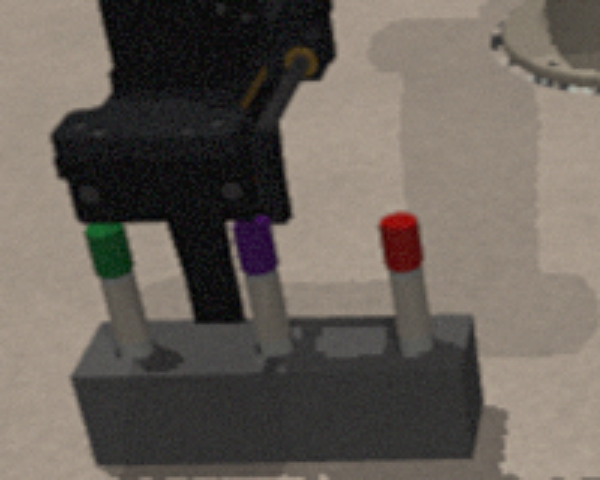

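```bash
python3 - <<'E'
from h import *
s=r.capture("scene");M=P(s)
for q in([.4813+.044,-.2411-.0075,.1044],[.4813-.044,-.2411+.0075,.1044],[.4747,-.2385,.124],[.4747,-.2385,.055],[.4851,-.1679,.124],[.4635,-.308,.124]):
    u=M@[*q,1];u=u[:2]/u[2];print(u.round(1),((u-[80,130])*3).round(0))
E
```

```text
[154.6 234.7] [224. 314.]
[169.4 202.5] [268. 217.]
[162.  203.4] [246. 220.]
[170.5 243.9] [271. 342.]
[212.3 201.9] [397. 216.]
[112.5 204.6] [ 97. 224.]
```

```bash
python3 -m creep '0 3 1.5 0 0 0.027; 0 3 1.5 0.006 0 0; 5 0 0 0 0 0; 5 0 0 0 0 0; 0 0 0 0 0 0; 0 0 0 0 0 0; 0 0 0 0 0 0; 0 0 0 0 0 0; 0 0 0 0 0 0; 0 0 0 0 0 0'; python3 d.py .4747 -.2375 .0935 -9.7
```

```text
t: 6.68
eef_pos: [0.4759, -0.2371, 0.0947]
tcp_rot: [-2.355, 1.565, -0.954]
wrist_force: [-0.7, 0.3, -0.5]
grip_width: 0.0869
0 turn [3.141 0.006 0.006]
180 turn [-0.    -0.004  0.004]
shift mm [ 1.2  1.1 -0.6]
tool y,z in world [-0.986  0.169 -0.004] [ 0.169  0.986 -0.004] pos [ 0.4759 -0.2371  0.0947] j [-0.15  0.36 -0.4   0.01 -0.81 -0.02] t 6.68 w 0.0869 F [-0.7  0.3 -0.5]
```

Pose is good, so I'll close and check.

```bash
python3 -m creep '0 0 0 0 0 0; 0 0 0 0 0 0; 0 0 0 0 0 0; 0 0 0 0 0 0; 0 0 0 0 0 0; 0 0 0 0 0 0; 0 0 0 0 0 0; 0 0 0 0 0 0; 0 0 0 0 0 0; 0 0 0 0 0 0' 0 15; python3 d.py .4747 -.2375 .0935 -9.7
```

```text
t: 7.52
eef_pos: [0.4762, -0.2372, 0.0951]
tcp_rot: [-2.257, 1.564, -0.856]
wrist_force: [-0.5, 1.0, 0.3]
grip_width: 0.0286
0 turn [3.141 0.008 0.007]
180 turn [-0.    -0.004  0.005]
shift mm [ 1.6  1.5 -0.5]
tool y,z in world [-0.986  0.169 -0.005] [ 0.169  0.986 -0.004] pos [ 0.4762 -0.2372  0.0951] j [-0.15  0.36 -0.4   0.01 -0.81 -0.02] t 7.52 w 0.0286 F [-0.5  1.   0.3]
```

Still closing (28.6 mm).

```bash
python3 -m creep '0 0 0 0 0 0; 0 0 0 0 0 0; 0 0 0 0 0 0; 0 0 0 0 0 0; 0 0 0 0 0 0; -5 0 0 0 0 0; -5 0 0 0 0 0; -10 0 0 0 0 0; -10 0 0 0 0 0; -10 0 0 0 0 0' 0 18; python3 d.py .4747 -.2375 .2400 -9.7
```

```text
t: 8.35
eef_pos: [0.4743, -0.2365, 0.1354]
tcp_rot: [2.899, 1.567, -1.983]
wrist_force: [0.0, -0.1, -0.2]
grip_width: 0.0187
0 turn [ 3.141e+00 -1.000e-03  6.000e-03]
180 turn [-0.001 -0.004 -0.001]
shift mm [-104.6   -0.5   -1.3]
tool y,z in world [-0.986  0.169  0.001] [ 0.169  0.986 -0.004] pos [ 0.4743 -0.2365  0.1354] j [-0.15  0.31 -0.35  0.   -0.91 -0.02] t 8.35 w 0.0187 F [ 0.  -0.1 -0.2]
```

```bash
python3 -m creep '-12 0 0 0 0 0; -12 0 0 0 0 0; -12 0 0 0 0 0; -12 0 0 0 0 0; -12 0 0 0 0 0; -12 0 0 0 0 0; -12 0 0 0 0 0; -12 0 0 0 0 0; -12 0 0 0 0 0; 0 0 0 0 0 0'; python3 d.py .5215 .0585 .24 -9.7
python3 - <<'E'
from h import *
s=r.capture("scene")
cv2.imwrite("pics/c4.png",cv2.resize(s["color"][70:310,80:400,::-1],(640,480)))
E
```

```text
t: 9.18
eef_pos: [0.4743, -0.2363, 0.2565]
tcp_rot: [-2.051, 1.562, -0.649]
wrist_force: [0.7, 0.3, 0.1]
grip_width: 0.0183
0 turn [3.141 0.013 0.007]
180 turn [-0.    -0.004  0.008]
shift mm [ 15.2   3.4 298.6]
tool y,z in world [-0.986  0.169 -0.008] [ 0.169  0.986 -0.004] pos [ 0.4743 -0.2363  0.2565] j [-0.15  0.19 -0.18  0.   -1.19 -0.02] t 9.18 w 0.0183 F [0.7 0.3 0.1]
```

View pics/c4.png

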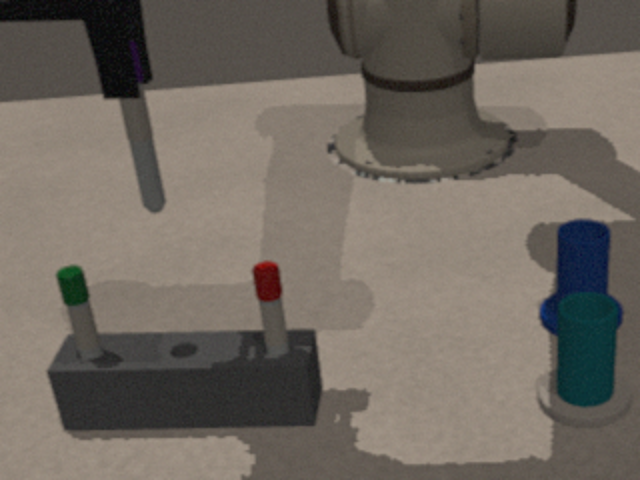

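Tube held, foot at crop (153,207), and red and green still standing. Now over to the teal cup, going at about 0.3 m/s.

```bash
python3 -m creep '0 0 10 0 0 0.008; 0 0 20 0 0 0; 0 0 30 0 0 0; 0 0 35 0 0 0; 0 0 35 0 0 0; 0 0 35 0 0 0; 0 0 35 0 0 0; 0 0 30 0 0 0; 0 0 20 0 0 0; 0 0 10 0 0 0'; python3 d.py .5215 .0585 .24 -9.7
```

```text
t: 10.07
eef_pos: [0.5141, 0.0343, 0.2444]
tcp_rot: [1.85, 1.548, -3.04]
wrist_force: [-1.2, 0.2, 0.6]
grip_width: 0.0184
0 turn [ 3.133 -0.034  0.01 ]
180 turn [-0.009 -0.006 -0.022]
shift mm [ 4.2 -3.1 25.1]
tool y,z in world [-0.984  0.177  0.022] [ 0.177  0.984 -0.006] pos [0.5141 0.0343 0.2444] j [ 0.38  0.19 -0.2  -0.01 -1.2  -0.55] t 10.07 w 0.0184 F [-1.2  0.2  0.6]
```

```bash
python3 -m creep '0 -1 12 -0.009 0 -0.022; 0 -1 12 0 0 0; 0 0 0 0 0 0; 0 0 0 0 0 0; 0 0 0 0 0 0; 0 0 0 0 0 0; 0 0 0 0 0 0; 0 0 0 0 0 0; 0 0 0 0 0 0; 0 0 0 0 0 0'; python3 d.py .5215 .0585 .24 -9.7
python3 - <<'E'
from h import *
s=r.capture("scene");t=r.capture("top");M=P(s)
cv2.imwrite("pics/c5.png",np.hstack([cv2.resize(s["color"][100:300,300:460,::-1],(480,600)),cv2.resize(t["color"][160:320,200:328,::-1],(320,400))[:, :] if 0 else cv2.resize(t["color"][180:330,240:320,::-1],(320,600))]))
o=r.get_obs()["eef_pos"]
for q in([.5215,.0585,.085],[.5215,.0585,0.01],[o[0],o[1],o[2]-.0853]):
    u=M@[*q,1];u=u[:2]/u[2];print(u.round(1),((u-[300,100])*3).round(0))
E
```

```text
t: 10.9
eef_pos: [0.5182, 0.0585, 0.2405]
tcp_rot: [2.457, 1.557, -2.426]
wrist_force: [0.3, 0.2, -0.6]
grip_width: 0.0181
0 turn [ 3.141 -0.013  0.016]
180 turn [-0.001 -0.01  -0.009]
shift mm [ 0.4 -3.2  0.5]
tool y,z in world [-0.986  0.169  0.009] [ 0.169  0.985 -0.01 ] pos [0.5182 0.0585 0.2405] j [ 0.43  0.2  -0.21  0.   -1.17 -0.6 ] t 10.9 w 0.0181 F [ 0.3  0.2 -0.6]
[372.7 221.4] [218. 364.]
[371.2 263.2] [214. 490.]
[373.9 177.2] [222. 231.]
```

View pics/c5.png

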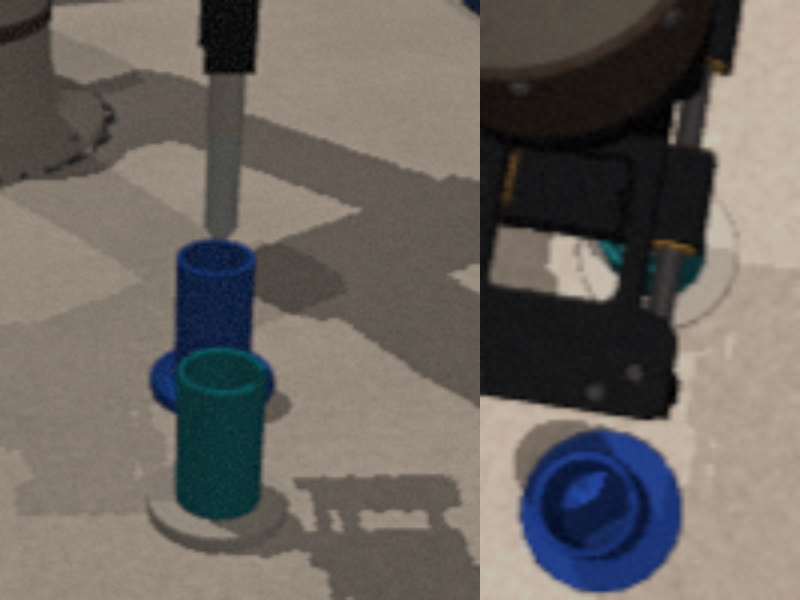

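Foot seen at (221,236), predicted (222,231). Teal rim seen at (222,372), predicted (218,364). So I'll aim for about (0.5230,0.0600), with 10 mm of clearance all round. Descending in two stages.

```bash
python3 -m creep '0 -2 1 0 -0.01 -0.009; 0 -2.5 1 0 0 0; 0 0 0 0 0 0; 12 0 0 0 0 0; 12 0 0 0 0 0; 12 0 0 0 0 0; 12 0 0 0 0 0; 8 0 0 0 0 0; 0 0 0 0 0 0; 0 0 0 0 0 0'; python3 d.py .523 .06 .1 -9.7
python3 - <<'E'
from h import *
s=r.capture("scene")
cv2.imwrite("pics/c6.png",cv2.resize(s["color"][130:290,310:440,::-1],(488,600)))
E
```

```text
t: 11.83
eef_pos: [0.5254, 0.0605, 0.1838]
tcp_rot: [-1.152, 1.565, 0.249]
wrist_force: [1.0, -0.6, -0.7]
grip_width: 0.0184
0 turn [ 3.141  0.009 -0.004]
180 turn [-0.     0.002  0.006]
shift mm [83.8  2.8 -1.1]
tool y,z in world [-0.986  0.169 -0.006] [0.169 0.986 0.002] pos [0.5254 0.0605 0.1838] j [ 0.42  0.25 -0.29  0.   -1.02 -0.59] t 11.83 w 0.0184 F [ 1.  -0.6 -0.7]
```

View pics/c6.png

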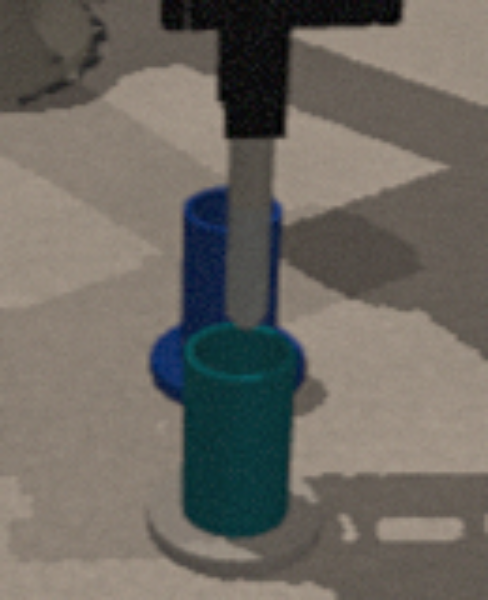

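Foot at (246,326), rim centre (241,352). After allowing for the 13 mm height difference, the foot is centred to about 2 mm in y and under 1 mm in x. I'll shift -1.5 mm in y and lower.

```bash
python3 -m creep '0 0 -1.5 0 0 0.006; 10 0 0 0 0 0; 10 0 0 0 0 0; 10 0 0 0 0 0; 10 0 0 0 0 0; 0 0 0 0 0 0; 0 0 0 0 0 0; 0 0 0 0 0 0; 0 0 0 0 0 0; 0 0 0 0 0 0'; python3 d.py .5245 .059 .1 -9.7
```

```text
t: 12.72
eef_pos: [0.527, 0.0594, 0.1427]
tcp_rot: [-0.632, 1.564, 0.769]
wrist_force: [0.3, 0.6, -0.7]
grip_width: 0.0183
0 turn [ 3.141  0.006 -0.008]
180 turn [-0.     0.005  0.004]
shift mm [42.7  2.5 -1.1]
tool y,z in world [-0.986  0.169 -0.004] [0.169 0.986 0.005] pos [0.527  0.0594 0.1427] j [ 0.42  0.3  -0.34 -0.   -0.93 -0.58] t 12.72 w 0.0183 F [ 0.3  0.6 -0.7]
```

```bash
python3 -m creep '0 2.5 -1 0 0 0.004; 10 0 0 0 0 0; 10 0 0 0 0 0; 10 0 0 0 0 0; 6 0 0 0 0 0; 0 0 0 0 0 0; 0 0 0 0 0 0; 0 0 0 0 0 0; 0 0 0 0 0 0; 0 0 0 0 0 0'; python3 d.py .5245 .059 .1 -9.7
python3 - <<'E'
from h import *
s=r.capture("scene")
cv2.imwrite("pics/c7.png",cv2.resize(s["color"][130:290,310:440,::-1],(488,600)))
E
```

```text
t: 13.55
eef_pos: [0.5246, 0.0592, 0.1039]
tcp_rot: [-0.218, 1.564, 1.183]
wrist_force: [-0.4, -0.4, -0.6]
grip_width: 0.0186
0 turn [ 3.141e+00  2.000e-03 -1.000e-02]
180 turn [-0.     0.006  0.001]
shift mm [ 3.9  0.1 -0.3]
tool y,z in world [-0.986  0.169 -0.001] [0.169 0.986 0.006] pos [0.5246 0.0592 0.1039] j [ 0.42  0.34 -0.39 -0.01 -0.83 -0.58] t 13.55 w 0.0186 F [-0.4 -0.4 -0.6]
```

View pics/c7.png

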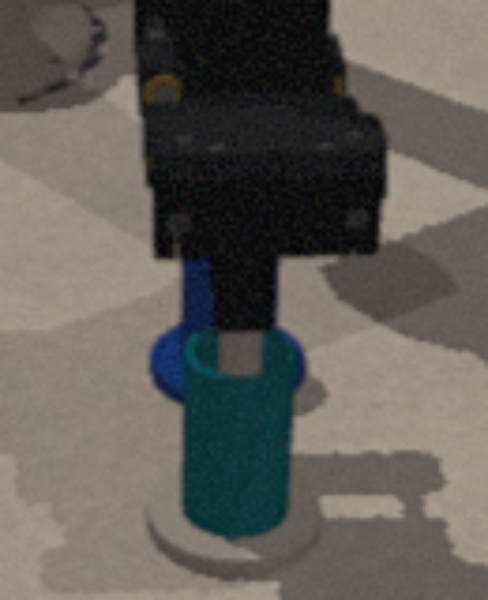

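Tube is inside the cup, centred at (240,350). I'll lower 4 mm more and open.

```bash
python3 -m creep '4 0 0 0 0 0; 0 0 0 0 0 0; 0 0 0 0 0 0; 0 0 0 0 0 0; 0 0 0 0 0 0; 0 0 0 0 0 0; 0 0 0 0 0 0; 0 0 0 0 0 0; 0 0 0 0 0 0; 0 0 0 0 0 0'; python3 -m creep '0 0 0 0 0 0; 0 0 0 0 0 0; 0 0 0 0 0 0; 0 0 0 0 0 0; 0 0 0 0 0 0; 0 0 0 0 0 0; 0 0 0 0 0 0; 0 0 0 0 0 0; 0 0 0 0 0 0; 0 0 0 0 0 0' 1;  python3 -m creep '0 0 0 0 0 0; 0 0 0 0 0 0; 0 0 0 0 0 0; 0 0 0 0 0 0; 0 0 0 0 0 0; 0 0 0 0 0 0; 0 0 0 0 0 0; 0 0 0 0 0 0; 0 0 0 0 0 0; 0 0 0 0 0 0'
```

```text
t: 14.43
eef_pos: [0.5254, 0.0595, 0.1007]
tcp_rot: [-0.462, 1.562, 0.94]
wrist_force: [0.3, -0.4, -0.4]
grip_width: 0.0184
t: 15.27
eef_pos: [0.5257, 0.0596, 0.101]
tcp_rot: [-0.518, 1.561, 0.884]
wrist_force: [-0.9, 0.8, -0.7]
grip_width: 0.0772
t: 16.1
eef_pos: [0.5257, 0.0596, 0.101]
tcp_rot: [-0.516, 1.561, 0.885]
wrist_force: [-0.9, -0.1, 0.1]
grip_width: 0.087
```

```bash
python3 -m creep '-10 0 0 0 0 0; -15 0 0 0 0 0; -15 0 0 0 0 0; -15 0 0 0 0 0; -15 0 0 0 0 0; -15 0 0 0 0 0; -15 0 0 0 0 0; -15 0 0 0 0 0; -10 0 0 0 0 0; 0 0 0 0 0 0'
python3 - <<'E'
from h import *
s=r.capture("scene")
cv2.imwrite("pics/c8.png",cv2.resize(s["color"][80:300,90:430,::-1],(800,518)))
E
```

```text
t: 16.93
eef_pos: [0.5247, 0.058, 0.2383]
tcp_rot: [-0.732, 1.56, 0.67]
wrist_force: [1.0, 0.4, 0.9]
grip_width: 0.0873
```

View pics/c8.png

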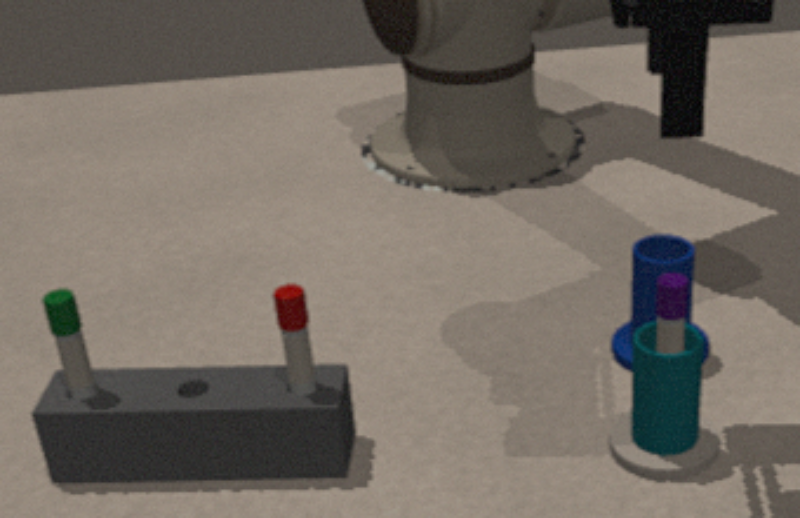

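The purple-capped tube stands cap up in the teal cup (cap at crop (672,297)). Red and green are still in the rack, and the gripper is clear above.

```bash
python3 -c "
from bench import r
print(r.sign_off())"
```

```text
the job is handed in; nothing more can be done
None
```

The purple-capped tube is now standing cap up in the teal holder, and the job was handed in at about 17 s of the 37 s allowed. I gripped it by the cap, lifted it clear of the neighbouring caps, and lowered its foot into the cup. It was a few millimetres above the inner floor when I let go, and I then withdrew straight up.

- **Last picture:** it shows the tube upright in the teal cup with its cap above the rim. The red and green tubes are still in the rack, the blue look-alike is untouched, and the gripper is open and well clear.
- **Forces:** the wrist force stayed around 1 N in every reading taken.
- **Disagreement:** the two cameras differed by about 2–3 mm on positions. I corrected for this by looking closely before lowering, and no check failed.

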